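# Load a vial block and hold it in the corner of a dispensing stand

### The arm

A 7-joint arm with a two-finger parallel gripper is mounted at the origin on the work surface. World frame = base frame: x ahead of the robot, y to its left, z up, the work surface at z = 0. Lengths are in mm, angles in rad, forces in N, time in s.
With the tool pointing down it reaches from about 350 to 900 mm from the base axis. Payload 7.2 kg.
Tool frame: the origin (TCP) lies where the fingers leave the gripper's body, on its centre line; the fingertips stand 80 mm ahead of it and the grasp point (between the pads) lies r.grip_depth ahead of it (r.grip_depth is the distance from the TCP to the grasp point, in mm); z points along the fingers, y is the direction in which the jaws open and shut (so a half turn about z gives the same grasp; the last joint's range is limited). The gripper opens to 88 mm and grips with 3 to 60 N. Pads are 20 mm wide; open, the fingers measure 115 mm over their backs; the gripper's body (75 mm by 178 mm) begins 61 mm behind the grasp point.
Start: joints at [1.171, 0.411, -0.013, 1.596, 0.006, 1.134, -0.082], TCP at [203.578, -590.916, 302.653] pointing down, gripper open.
Joint ranges: [-2.95, 2.95], [-0.29, 1.99], [-1.47, 1.44], [0.14, 2.54], [-1.03, 4.17], [0.13, 1.85], [-2.86, 2.86]. Speed limits (rad/s): [2.39, 2.39, 3.01, 3.01, 3.14, 3.14, 3.14].

### API

Orientations are given as [roll, pitch, yaw] about the fixed x, y, z axes, in that order (R = Rz(yaw) Ry(pitch) Rx(roll)).
In Python, from cell import r gives the robot as it stands.
- The arm moves only by the tool servo_tool, never from a script. Its argument "series" is a list of rows, each an object with "delta_pos": the shift along the tool's x, y, z in cm, a list of three; "rot": the turn, a rotation vector about the tool's x, y, z in degrees, a list of three; "gripper": the gripper's target within -1 to 1 (fully open at 1, half-way at 0, shut at -1). In form: [{"delta_pos": [dx, dy, dz], "rot": [rx, ry, rz], "gripper": gripper}, ...]. A call has 1 to 8 rows; each row is the pose to reach, as a shift and turn from the pose commanded when the call began, along the tool's axes at that moment; what a row does not reach only later rows make up. A row lasts 1/10 s, in which the tool goes at most 50 mm and 8.59 degrees, less where a joint would pass 70% of its speed; a pose out of reach is approached as far as the arm can. A call with a gripper value outside its range is refused whole. The fingers move at their own pace and stop on an object; "squeeze" is the grip in N (left out, the last holds). Time passes only in rows, so rows that repeat a pose let the fingers close. It gives the time, the measured TCP pose, the force and the opening at its end, in the units of the state.
- r.sense(): the state, without advancing time (a new reading comes with each control period).
- r.get_image(name): name is "scene" or "top"; returns a dict with "pixels" (420x560x3 uint8, red, green, blue), "fx", "fy", "cx", "cy" (pixels), "k1" (the pictures are not rectified: a ray, as slopes to the right and down, at radius r is drawn at 1 + k1 r^2 times it, then the intrinsics apply), "extrinsics" (4x4, takes a point from camera to world coordinates). Camera axes: x right, y down, z forward; pixel columns grow to the right and rows downward; lengths in mm; the calibration is good to about 2 mm. A picture is of the moment at which its call begins. There is no depth.
- r.close_job(): hands the job in, once; it reports no verdict.
The state is a dict: "t": time; "joints": joint angles; "joint_vel": joint speeds; "joint_torque": joint torques, N m; "tcp_pos": TCP position; "eef_rot": TCP orientation; "ft_force": force on the tool from outside, world axes, zero at the start; "ft_torque": the same for the moment, N m; "width": finger opening in mm.
Only numpy, scipy, OpenCV 4.12 (cv2) and the standard library are available. Lean on these libraries where they do the work, as an engineer would, in place of code of your own. Each camera call takes 0.05 s, during which the arm holds its last target. There are 200 camera calls.

### The job

Of the two capped vials standing on the bench, put the one that fits into the empty bore of the aluminium block, fully home; leave the vial that is too wide standing on the bench. Then carry the block, with all its vials, onto the deck of the dispensing stand, flat, with its long side along the longer fence, and slide it into the corner so that its foot presses firmly on both steel fences at once. Finish while still holding it pressed there, ready for dispensing (do not let go), and do not knock over or push about the other things on the bench.

Things in the scene. Friction and masses are not known exactly. Their poses are not given: they have to be found in the camera images.
- vial_slim_center (a point): the vial that fits: amber glass with a white cap, a plain cylinder 16 mm in diameter all the way up (cap included) and 70 mm tall, 22 g, foot edge bevelled by 3 mm; stands upright on the bench. The point is its centre, 35 mm above its foot; z is its axis.
- vial_wide_center (a point): the vial that does not fit: the same look and height (70 mm) but 24 mm in diameter, 40 g. The point is its centre, 35 mm above its foot; z is its axis. It changes places at random with the slim one.
- block_center (a point): Plain aluminium vial block, loose on the bench, 0.5 to 0.75 kg. Foot plate 110 mm (x) by 76 mm (y), 10 mm thick; centred on it the body, 100 mm (x) by 36 mm (y), from 10 to 64 mm above the underside: grip it across the 36 mm, clear of the foot plate. The point is on the middle axis, 32 mm above the underside; x is the long direction, z up.
- bore (a point): centre of the mouth of the empty bore, on the top face of the block, 64 mm above the underside and 32 mm from the block's middle towards its -x end; the bore is 18 mm in diameter and 40 mm deep. Axes as the block's.
- loaded1_center (a point): slim vial (16 mm, 70 mm tall, 22 g) already standing loose in the block's middle bore; its centre.
- loaded2_center (a point): slim vial (16 mm, 70 mm tall, 22 g) already standing loose in the block's +x end bore; its centre.
- corner (a point): Inner corner of the stand's two fences, at deck level (30 mm above the bench). x points away from the robot to the far fence, y left, z up. The fence faces are the planes x = 0 (far) and y = 0 (side); the block belongs at negative x, positive y. Docked, its middle axis is 55 mm towards -x and 38 mm towards +y of this point.
- fence_far: far fence, fixed: steel bar with its face in the plane x = 0 of the corner, 75 mm long from the corner towards +y, 12 mm thick, 10 mm high above the deck, as high as the block's foot plate. The point is the middle of its underside.
- fence_side: side fence, fixed, the longer one: steel bar with its face in the plane y = 0 of the corner, 110 mm long from the corner towards -x, 12 mm thick, 10 mm high above the deck. The point is the middle of its underside.
- stand: Dispensing stand, fixed: white base 280 mm (x) by 250 mm (y), 25 mm high, with a smooth, slippery aluminium deck plate, top 30 mm above the bench. The point is the middle of its underside, axes as the corner's; the corner is at x +40, y +10 mm. A steel column 28 mm thick, 280 mm high, stands at x +115, y -100 mm; its arm and head are swung away over the -y side, 150 to 275 mm up.
- block: The same block; the point is the middle of its underside, axes as above. Three bores in a row along x, 32 mm apart, 18 mm in diameter, 40 mm deep from the top face: those in the middle and at the +x end already hold slim vials, the one at the -x end is empty. A vial that is home stands up 30 mm above the top face.
- reagent: bystander: small white reagent jar, 36 mm in diameter, 62 mm tall; middle of its underside.
- cup: bystander: clear plastic sample cup, 68 mm across the rim, 55 mm tall; middle of its underside.
- cards: bystander: flat holder with six white test cards, 85 by 128 by 6 mm, lying on the bench; middle of its underside.
- vial_slim: the slim vial again; the point is the middle of its foot.

How it is judged:
By the outcome, as a careful person would: the job done as asked, in the order asked, and still so for the second after the job is handed in, while the arm keeps its last pose, push and grip.
It also fails if it takes over 72 s, if anything falls off the work surface, if the arm or the gripper's body presses on something with over 40 N, if the wrist force passes 120 N, or if a joint passes its speed limit or range.

## Working session

There is one attempt and no reset: what is moved stays moved. The work goes in short steps, Python scripts to look and compute and a tool call to move; the robot and the scene stay as the last step left them, time stands still between calls to the robot, and variables do not carry over. Pictures are saved under pics/ and viewed, about 8 in all and at most 12, crops included, and the job is handed in when it is done.

Besides the shell and the picture viewer there is one more tool, called after "Call:" as name(argument=value, ...) on one line, values as JSON. servo_tool: Moves the arm, as the interface text tells. Its arguments: {"type":"object","properties":{"series":{"type":"array","items":{"type":"object","properties":{"delta_pos":{"type":"array","items":{"type":"number"}},"rot":{"type":"array","items":{"type":"number"}},"gripper":{"type":"number"}}}},"squeeze":{"type":"number"}},"required":["series"]}

```bash
mkdir -p pics; cat > h.py <<'E'
import numpy as np, cv2
from cell import r
from scipy.spatial.transform import Rotation as R
def take(n,f=None):
    d=r.get_image(n); 
    if f: cv2.imwrite('pics/'+f,d['pixels'][:,:,::-1])
    return d
def ray(d,u,v):
    x=np.array([(u-d['cx'])/d['fx'],(v-d['cy'])/d['fy']]); y=x.copy()
    for _ in range(30): y=x/(1+d['k1']*(y@y))
    E=np.array(d['extrinsics']); return E[:3,3],E[:3,:3]@np.array([*y,1])
def onz(d,u,v,z):
    o,k=ray(d,u,v); return (o+k*(z-o[2])/k[2])
def proj(d,P):
    E=np.array(d['extrinsics']); p=E[:3,:3].T@(np.array(P,float)-E[:3,3]); s=p[:2]/p[2]; s=s*(1+d['k1']*(s@s))
    return np.array([s[0]*d['fx']+d['cx'],s[1]*d['fy']+d['cy']])
def st():
    s=r.sense(); print('t',s['t'],'tcp',np.round(s['tcp_pos'],1),'rot',np.round(s['eef_rot'],4),'F',np.round(s['ft_force'],1),'w',s['width'],'j',np.round(s['joints'],2)); return s
E
python3 - <<'E'
from h import *
import pickle
for n in ('scene','top'):
    d=take(n,n+'0.png'); pickle.dump(d,open(n+'0.pkl','wb')); print(n,d['fx'],d['k1'],np.round(d['extrinsics'],3).tolist())
st(); print(r.grip_depth)
E
```

```text
scene 449.3744733554873 0.04546335664437954 [[-0.303, 0.787, -0.537, 1066.995], [0.953, 0.249, -0.172, 289.999], [-0.002, -0.564, -0.826, 851.925], [0.0, 0.0, 0.0, 1.0]]
top 460.2538819848612 -0.0030869809673702737 [[0.025, -0.988, 0.156, 353.477], [-1.0, -0.025, 0.004, 154.099], [-0.0, -0.156, -0.988, 1263.427], [0.0, 0.0, 0.0, 1.0]]
t 0.1 tcp [ 203.4 -590.6  301.9] rot [-3.1402e+00  1.0000e-04  3.3170e-01] F [ 0.4 -0.2 -0.1] w 87.53275978608036 j [ 1.17  0.41 -0.01  1.6   0.01  1.13 -0.08]
61.3
```

View pics/scene0.png

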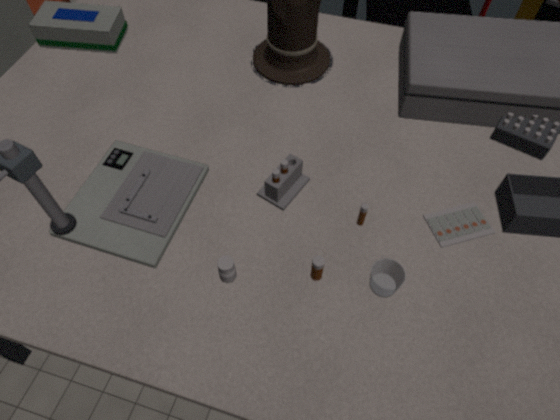

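View pics/top0.png

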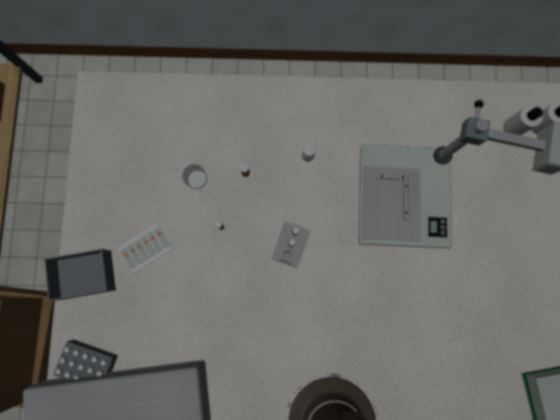

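```bash
cat >> h.py <<'E'
def crop(d,u0,u1,v0,v1,s,f):
    im=np.ascontiguousarray(d['pixels'][v0:v1,u0:u1,::-1]); im=cv2.resize(im,None,fx=s,fy=s,interpolation=cv2.INTER_CUBIC)
    im=np.clip(im.astype(float)*1.6,0,255).astype(np.uint8)
    for u in range(-(-u0//10)*10,u1,10): cv2.line(im,(int((u-u0+.5)*s),0),(int((u-u0+.5)*s),6),(0,255,0),1); cv2.putText(im,str(u),(int((u-u0+.5)*s)-10,18),0,.35,(0,0,255),1)
    for v in range(-(-v0//10)*10,v1,10): cv2.line(im,(0,int((v-v0+.5)*s)),(6,int((v-v0+.5)*s)),(0,255,0),1); cv2.putText(im,str(v),(8,int((v-v0+.5)*s)+4),0,.35,(0,0,255),1)
    cv2.imwrite('pics/'+f,im)
E
python3 - <<'E'
from h import *
import pickle
t=pickle.load(open('top0.pkl','rb'));s=pickle.load(open('scene0.pkl','rb'))
crop(t,205,325,155,275,5,'a.png'); crop(s,252,382,148,288,4.2,'b.png'); crop(t,355,455,140,250,5.4,'c.png')
E
```

```text
(no output)
```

View pics/a.png

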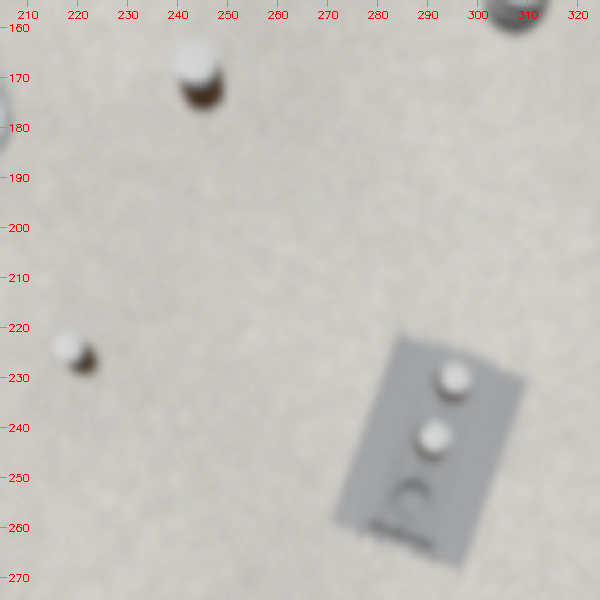

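View pics/b.png

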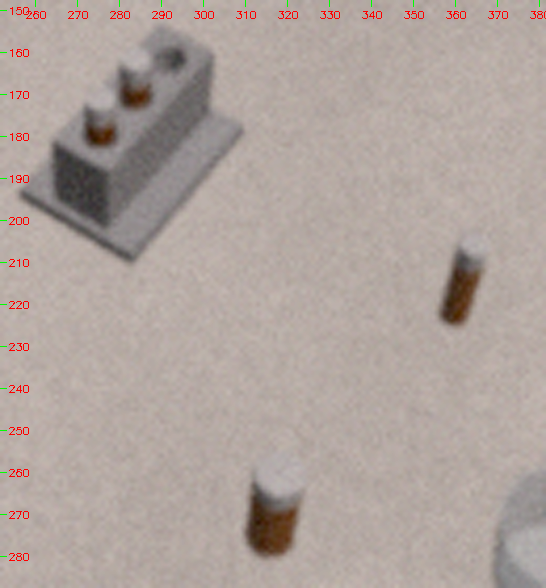

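View pics/c.png

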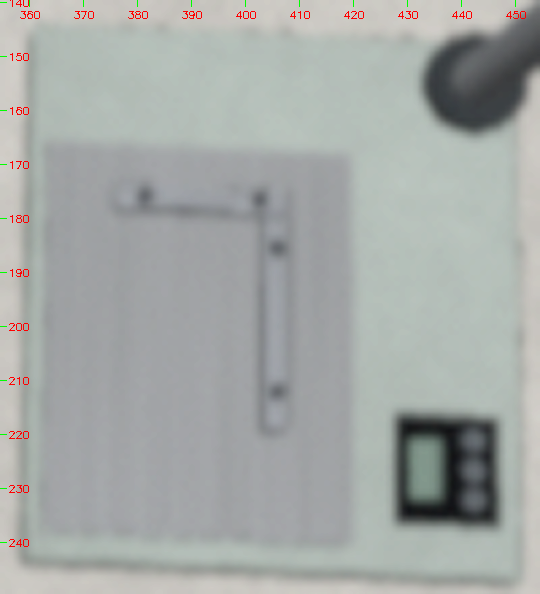

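```bash
cat > fit.py <<'E'
from h import *
import pickle
from scipy.optimize import least_squares
t=pickle.load(open('top0.pkl','rb'));s=pickle.load(open('scene0.pkl','rb'))
A=lambda x,y:(204.5+x/5,154.5+y/5)
B=lambda x,y:(251.5+x/4.2,147.5+y/4.2)
C=lambda x,y:(354.5+x/5.4,139.5+y/5.4)
def fit(obs,x0):
    def W(p,L): c,q=np.cos(p[2]),np.sin(p[2]); return [p[0]+c*L[0]-q*L[1],p[1]+q*L[0]+c*L[1],L[2]]
    f=lambda p:np.concatenate([proj(d,W(p,L))-uv for d,uv,L in obs])
    o=least_squares(f,x0,x_scale=[1,1,.01]); print(np.round(o.x,3)); print(np.round(f(o.x).reshape(-1,2),1).tolist())
# block yaw: +x end has loaded vials (up in top image => +x world)
top=[(t,A(402,335),(55,38,10)),(t,A(525,380),(55,-38,10)),(t,A(460,568),(-55,-38,10)),(t,A(333,522),(-55,38,10)),
 (t,A(411,497),(-32,0,64)),(t,A(435,437),(0,0,94)),(t,A(455,378),(32,0,94))]
sc=[(s,B(133,262),(55,38,0)),(s,B(169,58),(-32,0,64)),(s,B(136,65),(0,0,94)),(s,B(101,104),(32,0,94)),(s,B(243,131),(-55,38,5)),(s,B(20,195),(55,-38,5))]
for o in (top,sc,top+sc): fit(o,[450,80,-.3])
print('slim top',onz(t,*A(67,347),70)[:2],'sc',onz(s,*B(471,243),70)[:2],'sc foot',onz(s,*B(454,314),0)[:2])
print('wide',onz(t,*A(197,63),70)[:2],onz(s,*B(279,470),70)[:2])
for nm,x,y,z in [('corner',261,215,40),('sideend',261,433,40),('farend',113,211,40),('b',30,25,25),('b',522,35,25),('b',520,583,25),('b',22,565,25)]: print(nm,np.round(onz(t,*C(x,y),z),1))
fit([(t,C(30,25),(140,125,25)),(t,C(522,35),(140,-125,25)),(t,C(520,583),(-140,-125,25)),(t,C(22,565),(-140,125,25)),
(t,C(261,215),(40,10,40)),(t,C(261,433),(-70,10,40)),(t,C(113,211),(40,85,40))],[600,-100,0])
crop(s,60,215,135,265,4.8,'d.png')
E
python3 fit.py
```

```text
[ 4.53646e+02  1.16196e+02 -3.24000e-01]
[[-0.8, -0.6], [0.8, -0.1], [0.3, 0.3], [-0.7, -0.1], [0.2, 0.5], [-0.0, -0.0], [0.2, 0.0]]
[ 4.56357e+02  1.15746e+02 -3.09000e-01]
[[0.0, 1.3], [-0.1, 0.3], [-0.0, -1.0], [-0.1, -1.0], [0.2, -0.0], [0.1, 0.4]]
[ 4.54825e+02  1.15925e+02 -3.18000e-01]
[[-0.8, -1.0], [0.8, -0.7], [0.5, -0.2], [-0.5, -0.5], [0.4, 0.1], [0.1, -0.5], [0.2, -0.5], [0.0, 0.8], [0.3, -0.1], [0.2, -1.5], [0.0, -1.5], [0.5, -0.3], [0.3, -0.3]]
slim top [497.78042427 308.44166471] sc [499.93137722 305.02426213] sc foot [497.11872672 306.7747504 ]
wide [651.76463867 246.0698215 ] [652.64262932 245.41051557]
corner [ 636.2 -184.8   40. ]
sideend [ 525.4 -182.9   40. ]
farend [ 636.4 -110.3   40. ]
b [737.  -71.6  25. ]
b [ 738.1 -325.3   25. ]
b [ 455.4 -314.7   25. ]
b [458.1 -66.7  25. ]
[ 5.96373e+02 -1.94415e+02 -1.60000e-02]
[[0.0, -0.5], [-1.3, 1.3], [0.9, 0.4], [0.2, -0.1], [0.1, -0.1], [0.1, -0.4], [-0.1, -0.5]]
```

View pics/d.png

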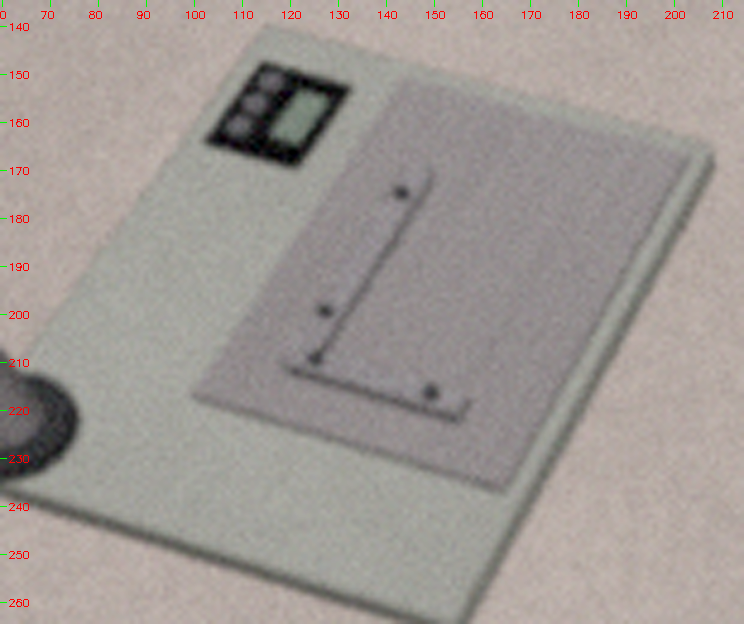

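```bash
cat >> h.py <<'E'
def go(x,y,z,yaw,base=None):
    """delta_pos (cm) and rot (deg) from measured TCP pose to tool-down TCP target"""
    s=r.sense() if base is None else base
    Rc=R.from_euler('xyz',s['eef_rot']); T=R.from_euler('xyz',[np.pi,0,yaw])
    print('delta',np.round(Rc.inv().apply(np.array([x,y,z])-s['tcp_pos'])/10,2),'rot',np.round((Rc.inv()*T).as_rotvec(degrees=True),2))
E
python3 - <<'E'
from h import *
import pickle
s=pickle.load(open('scene0.pkl','rb')); 
for z in (30,40):
  for x,y in [(316,357),(432,172),(462,421)]: print(z,onz(s,59.5+x/4.8,134.5+y/4.8,z))
go(480,0,300,1.5); go(498.3,306.7,230,2.82)
E
```

```text
30 [ 638.33424776 -191.74479757   30.        ]
30 [ 524.1263766  -190.50597105   30.        ]
30 [ 649.78788635 -113.02531376   30.        ]
40 [ 643.54956961 -185.88363492   40.        ]
40 [ 530.73121524 -184.65988066   40.        ]
40 [ 654.86385684 -108.12189634   40.        ]
delta [ 45.39 -46.83   0.25] rot [-8.000e-02 -4.000e-02 -6.694e+01]
delta [ 57.11 -75.22   7.29] rot [-4.0000e-02 -1.0000e-01 -1.4257e+02]
```

Call:
servo_tool(series=[{"delta_pos": [45.4, -46.8, 0], "rot": [0, 0, -67], "gripper": 0.2}, {"delta_pos": [45.4, -46.8, 0], "rot": [0, 0, -67], "gripper": 0.2}, {"delta_pos": [45.4, -46.8, 0], "rot": [0, 0, -67], "gripper": 0.2}, {"delta_pos": [45.4, -46.8, 0], "rot": [0, 0, -67], "gripper": 0.2}, {"delta_pos": [45.4, -46.8, 0], "rot": [0, 0, -67], "gripper": 0.2}, {"delta_pos": [45.4, -46.8, 0], "rot": [0, 0, -67], "gripper": 0.2}, {"delta_pos": [45.4, -46.8, 0], "rot": [0, 0, -67], "gripper": 0.0}, {"delta_pos": [45.4, -46.8, 0], "rot": [0, 0, -67], "gripper": 0.0}])

```text
t: 0.9
tcp_pos: [373.6, -226.8, 302.7]
eef_rot: [-3.142, 0.0, 1.507]
ft_force: [1.5, -0.4, -0.1]
width: 44.1
```

```bash
python3 -c "
from h import *
st();go(480,0,300,1.5); go(498.3,306.7,230,2.82)"
```

```text
t 0.9 tcp [ 373.6 -226.8  302.7] rot [-3.1416e+00  4.0000e-04  1.5069e+00] F [ 1.5 -0.4 -0.1] w 44.14164198561515 j [ 0.84  0.12 -0.43  2.    0.06  1.03  0.31]
delta [23.31  9.17  0.26] rot [-0.    0.02  0.4 ]
delta [54.04  9.04  7.24] rot [-2.000e-02  2.000e-02 -7.523e+01]
```

Call:
servo_tool(series=[{"delta_pos": [54.0, 9.0, 7.2], "rot": [0, 0, -75.2], "gripper": 0.0}, {"delta_pos": [54.0, 9.0, 7.2], "rot": [0, 0, -75.2], "gripper": 0.0}, {"delta_pos": [54.0, 9.0, 7.2], "rot": [0, 0, -75.2], "gripper": 0.0}, {"delta_pos": [54.0, 9.0, 7.2], "rot": [0, 0, -75.2], "gripper": 0.0}, {"delta_pos": [54.0, 9.0, 7.2], "rot": [0, 0, -75.2], "gripper": 0.0}, {"delta_pos": [54.0, 9.0, 7.2], "rot": [0, 0, -75.2], "gripper": 0.0}, {"delta_pos": [54.0, 9.0, 7.2], "rot": [0, 0, -75.2], "gripper": 0.0}, {"delta_pos": [54.0, 9.0, 7.2], "rot": [0, 0, -75.2], "gripper": 0.0}])

```text
t: 1.7
tcp_pos: [465.8, 158.7, 250.1]
eef_rot: [-3.141, 0.0, 2.707]
ft_force: [0.8, -0.7, 0.7]
width: 43.8
```

```bash
python3 -c "
from h import *
st(); go(498.3,306.7,200,2.82)"
```

```text
t 1.7 tcp [465.8 158.7 250.1] rot [-3.1415e+00  3.0000e-04  2.7066e+00] F [ 0.8 -0.7  0.7] w 43.81069301345869 j [ 0.25  0.36 -0.83  1.93  0.32  0.99  0.41]
delta [ 3.29 14.8   5.01] rot [-0.01  0.02 -6.5 ]
```

Call:
servo_tool(series=[{"delta_pos": [3.3, 14.8, 5.0], "rot": [0, 0, -6.5], "gripper": 0.0}, {"delta_pos": [3.3, 14.8, 5.0], "rot": [0, 0, -6.5], "gripper": 0.0}, {"delta_pos": [3.3, 14.8, 5.0], "rot": [0, 0, -6.5], "gripper": 0.0}, {"delta_pos": [3.3, 14.8, 5.0], "rot": [0, 0, -6.5], "gripper": 0.0}, {"delta_pos": [3.3, 14.8, 5.0], "rot": [0, 0, -6.5], "gripper": 0.0}, {"delta_pos": [3.3, 14.8, 5.0], "rot": [0, 0, -6.5], "gripper": 0.0}])

```text
t: 2.3
tcp_pos: [498.8, 303.7, 200.3]
eef_rot: [-3.14, -0.0, 2.814]
ft_force: [-0.5, -0.7, 0.8]
width: 43.9
```

```bash
python3 -c "
from h import *
s=st(); go(498.3,306.7,117,2.82)
d=take('top');print(proj(d,[498.3,306.7,120]));e=take('scene')
crop(d,190,250,190,250,6,'e1.png');crop(e,330,395,170,240,6,'e2.png')
a=cv2.imread('pics/e1.png');b=cv2.imread('pics/e2.png');h=max(a.shape[0],b.shape[0])
cv2.imwrite('pics/e.png',np.hstack([cv2.copyMakeBorder(x,0,h-x.shape[0],0,0,0) for x in (a,b)]))"
```

```text
t 2.3 tcp [498.8 303.7 200.3] rot [-3.1402e+00 -1.0000e-04  2.8142e+00] F [-0.5 -0.7  0.8] w 43.85526905211671 j [-0.07  0.58 -0.78  1.77  0.47  1.    0.21]
delta [0.14 0.28 8.33] rot [-0.08 -0.   -0.33]
[216.13304674 221.25027695]
```

View pics/e.png

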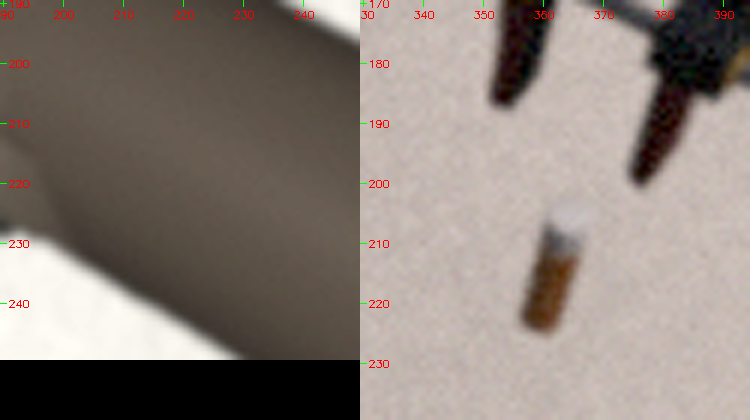

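```bash
python3 -c "
from h import *
s=st(); e=take('scene')
print(onz(e,364.3,192.8,121), onz(e,364.4,205.3,70),onz(e,359.7,223.0,0))
for q in (22,-22,): 
  y=2.8142; print(proj(e,np.array([498.8+q*np.sin(y),303.7-q*np.cos(y),120.3])))
"
```

```text
t 2.4 tcp [499.4 302.9 200.9] rot [-3.1407e+00  1.1000e-03  2.8124e+00] F [ 0.  -0.6  0.8] w 44.169969575235235 j [-0.07  0.57 -0.78  1.77  0.47  1.    0.21]
[506.38972317 299.28421448 121.        ] [499.30812517 306.50918011  70.        ] [498.9683209  307.38862964   0.        ]
[376.82116092 195.88796581]
[357.66202975 185.46403342]
```

Call:
servo_tool(series=[{"delta_pos": [0, 0.38, 0], "rot": [0, 0, -0.3], "gripper": -0.1}, {"delta_pos": [0.0, 0.38, 3.0], "rot": [0, 0, -0.3], "gripper": -0.1}, {"delta_pos": [0.0, 0.38, 6.0], "rot": [0, 0, -0.3], "gripper": -0.1}, {"delta_pos": [0.0, 0.38, 8.3], "rot": [0, 0, -0.3], "gripper": -0.1}, {"delta_pos": [0.0, 0.38, 8.3], "rot": [0, 0, -0.3], "gripper": -0.1}, {"delta_pos": [0.0, 0.38, 8.3], "rot": [0, 0, -0.3], "gripper": -0.1}])

```text
t: 3.05
tcp_pos: [500.4, 308.4, 118.1]
eef_rot: [3.141, -0.0, 2.819]
ft_force: [0.7, 1.0, 0.2]
width: 39.8
```

```bash
python3 -c "
from h import *
s=st(); e=take('scene'); go(499,306.9,117,2.82)
crop(e,320,410,160,245,6.5,'f.png')"
```

```text
t 3.05 tcp [500.4 308.4 118.1] rot [ 3.1414 -0.      2.8195] F [0.7 1.  0.2] w 39.81652164073086 j [-0.13  0.68 -0.71  1.82  0.57  0.86  0.14]
delta [ 0.1  -0.24  0.18] rot [ 0.07  0.05 -0.03]
```

View pics/f.png

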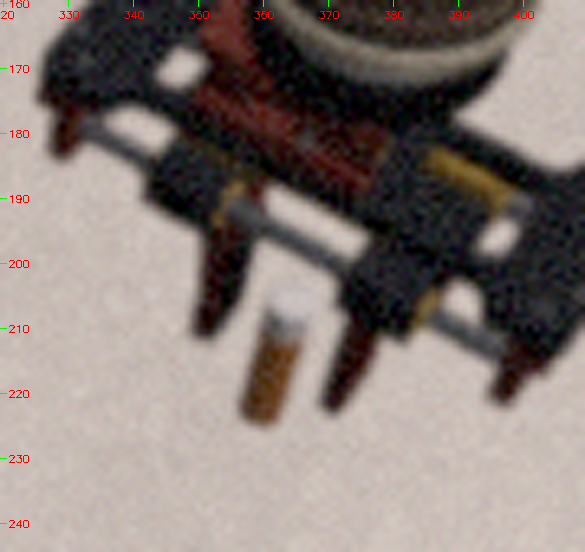

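Call:
servo_tool(squeeze=12, series=[{"delta_pos": [0, -0.2, 0], "rot": [0, 0, 0], "gripper": -0.5}, {"delta_pos": [0, -0.2, 0], "rot": [0, 0, 0], "gripper": -1}, {"delta_pos": [0, -0.2, 0], "rot": [0, 0, 0], "gripper": -1}, {"delta_pos": [0, -0.2, 0], "rot": [0, 0, 0], "gripper": -1}, {"delta_pos": [0, -0.2, 0], "rot": [0, 0, 0], "gripper": -1}, {"delta_pos": [0, -0.2, 0], "rot": [0, 0, 0], "gripper": -1}])

```text
t: 3.7
tcp_pos: [499.8, 306.8, 118.1]
eef_rot: [3.141, 0.001, 2.82]
ft_force: [-0.4, -2.3, 5.9]
width: 15.8
```

```bash
python3 -c "
from h import *
s=st()
c,q=np.cos(-.318),np.sin(-.318); b=np.array([454.8-32*c,115.9-32*q]); print(b)
go(499,306.9,215,2.82);go(*b,215,2.823)"
```

```text
t 3.7 tcp [499.8 306.8 118.1] rot [3.1412e+00 8.0000e-04 2.8198e+00] F [-0.4 -2.3  5.9] w 15.806213563764747 j [-0.12  0.68 -0.71  1.82  0.57  0.86  0.14]
[424.40439513 125.90535878]
delta [ 0.07 -0.01 -9.69] rot [ 0.02  0.05 -0.01]
delta [  1.42 -19.54  -9.7 ] rot [ 0.02  0.05 -0.18]
```

Call:
servo_tool(series=[{"delta_pos": [0, 0, -3], "rot": [0, 0, 0], "gripper": -1}, {"delta_pos": [0, 0, -7], "rot": [0, 0, 0], "gripper": -1}, {"delta_pos": [0.3, -3, -9.7], "rot": [0, 0, 0], "gripper": -1}, {"delta_pos": [0.6, -7, -9.7], "rot": [0, 0, 0], "gripper": -1}, {"delta_pos": [1.0, -11, -9.7], "rot": [0, 0, -0.2], "gripper": -1}, {"delta_pos": [1.2, -15, -9.7], "rot": [0, 0, -0.2], "gripper": -1}, {"delta_pos": [1.4, -18, -9.7], "rot": [0, 0, -0.2], "gripper": -1}, {"delta_pos": [1.4, -19.5, -9.7], "rot": [0, 0, -0.2], "gripper": -1}])

```text
t: 4.5
tcp_pos: [423.3, 123.4, 214.2]
eef_rot: [-3.139, -0.0, 2.821]
ft_force: [0.8, 0.6, 0.5]
width: 15.6
```

Call:
servo_tool(series=[{"delta_pos": [0, 0, 0.5], "rot": [0, 0, 0], "gripper": -1}, {"delta_pos": [0, 0, 1.5], "rot": [0, 0, 0], "gripper": -1}, {"delta_pos": [0, 0, 1.9], "rot": [0, 0, 0], "gripper": -1}, {"delta_pos": [0, 0, 1.9], "rot": [0, 0, 0], "gripper": -1}])

```text
t: 4.9
tcp_pos: [424.2, 127.1, 194.5]
eef_rot: [3.142, -0.002, 2.825]
ft_force: [-0.0, -0.0, -0.4]
width: 15.6
```

```bash
python3 -c "
from h import *
s=st(); e=take('scene'); go(424.4,125.9,192,2.823)
crop(e,245,325,120,200,7,'g.png')"
```

```text
t 4.9 tcp [424.2 127.1 194.5] rot [ 3.1416e+00 -2.0000e-03  2.8253e+00] F [-0.  -0.  -0.4] w 15.619274260242392 j [ 0.32  0.37 -0.86  2.1   0.37  0.84  0.5 ]
delta [-0.05 -0.11  0.29] rot [ 0.02 -0.09  0.13]
```

View pics/g.png

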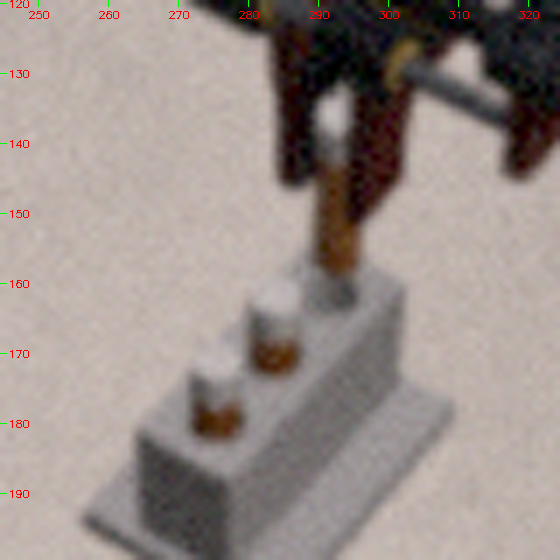

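```bash
python3 -c "
from h import *
e=take('scene')
print('pred foot',proj(e,[424.2,127.1,76.4]),'at 64',proj(e,[424.2,127.1,64]),'bore fit',proj(e,[424.4,125.9,64]))
print('foot meas',onz(e,292.5,157.0,76.4),'bore meas',onz(e,291.7,161.3,64),onz(e,292,161.3,64))
print('cap meas', onz(e,244.5+333/7,119.5+100/7,146.4))
"
```

```text
pred foot [292.70778615 157.68744566] at 64 [292.53443904 161.24622042] bore fit [292.00396564 161.18847066]
foot meas [422.39653561 126.08222786  76.4       ] bore meas [424.92498073 125.33324663  64.        ] [424.71919838 125.98455301  64.        ]
cap meas [418.74042203 121.75634902 146.4       ]
```

Call:
servo_tool(series=[{"delta_pos": [0, -0.1, 0.3], "rot": [0, 0, 0.1], "gripper": -1}, {"delta_pos": [0, -0.1, 0.6], "rot": [0, 0, 0.1], "gripper": -1}, {"delta_pos": [0, -0.1, 0.9], "rot": [0, 0, 0.1], "gripper": -1}, {"delta_pos": [0, -0.1, 1.2], "rot": [0, 0, 0.1], "gripper": -1}, {"delta_pos": [0, -0.1, 1.4], "rot": [0, 0, 0.1], "gripper": -1}, {"delta_pos": [0, -0.1, 1.6], "rot": [0, 0, 0.1], "gripper": -1}, {"delta_pos": [0, -0.1, 1.8], "rot": [0, 0, 0.1], "gripper": -1}, {"delta_pos": [0, -0.1, 1.8], "rot": [0, 0, 0.1], "gripper": -1}])

```text
t: 5.8
tcp_pos: [424.4, 125.3, 177.4]
eef_rot: [3.141, 0.0, 2.822]
ft_force: [1.3, 0.7, -1.2]
width: 15.9
```

```bash
python3 -c "
from h import *
s=st();print(s['ft_torque'])"
```

```text
t 5.8 tcp [424.4 125.3 177.4] rot [3.1410e+00 3.0000e-04 2.8217e+00] F [ 1.3  0.7 -1.2] w 15.91901212712677 j [ 0.3   0.39 -0.84  2.11  0.41  0.8   0.46]
[ 0.22978416 -0.48747869  0.01609591]
```

Call:
servo_tool(series=[{"delta_pos": [0, 0, 0.4], "rot": [0, 0, 0], "gripper": -1}, {"delta_pos": [0, 0, 0.8], "rot": [0, 0, 0], "gripper": -1}, {"delta_pos": [0, 0, 1.2], "rot": [0, 0, 0], "gripper": -1}, {"delta_pos": [0, 0, 1.6], "rot": [0, 0, 0], "gripper": -1}])

```text
t: 6.2
tcp_pos: [424.5, 125.4, 161.3]
eef_rot: [3.141, 0.0, 2.822]
ft_force: [2.7, 2.1, 1.8]
width: 15.6
```

Call:
servo_tool(series=[{"delta_pos": [0, 0, 0.4], "rot": [0, 0, 0], "gripper": -1}, {"delta_pos": [0, 0, 0.8], "rot": [0, 0, 0], "gripper": -1}, {"delta_pos": [0, 0, 1.2], "rot": [0, 0, 0], "gripper": -1}, {"delta_pos": [0, 0, 1.4], "rot": [0, 0, 0], "gripper": -1}, {"delta_pos": [0, 0, 1.4], "rot": [0, 0, 0], "gripper": -1}])

```text
t: 6.7
tcp_pos: [424.2, 125.1, 147.2]
eef_rot: [-3.142, -0.0, 2.822]
ft_force: [3.0, 1.5, -2.3]
width: 16.0
```

Call:
servo_tool(series=[{"delta_pos": [0, 0, 0], "rot": [0, 0, 0], "gripper": -0.3}, {"delta_pos": [0, 0, 0], "rot": [0, 0, 0], "gripper": -0.3}, {"delta_pos": [0, 0, 0], "rot": [0, 0, 0], "gripper": -0.3}, {"delta_pos": [0, 0, -2], "rot": [0, 0, 0], "gripper": -0.3}, {"delta_pos": [0, 0, -5], "rot": [0, 0, 0], "gripper": -0.3}, {"delta_pos": [0, 0, -7], "rot": [0, 0, 0], "gripper": -1}, {"delta_pos": [0, 0, -7], "rot": [0, 0, 0], "gripper": -1}, {"delta_pos": [0, 0, -7], "rot": [0, 0, 0], "gripper": -1}])

```text
t: 7.5
tcp_pos: [424.1, 124.6, 217.3]
eef_rot: [-3.141, 0.001, 2.821]
ft_force: [0.3, 0.6, -0.6]
width: 10.1
```

```bash
python3 -c "
from h import *
s=st(); e=take('scene'); print(proj(e,[424.4,125.9,94]),proj(e,[424.4,125.9,99]))
crop(e,245,325,120,200,7,'i.png')"
```

```text
t 7.5 tcp [424.1 124.6 217.3] rot [-3.1409e+00  5.0000e-04  2.8209e+00] F [ 0.3  0.6 -0.6] w 10.138712278594213 j [ 0.36  0.33 -0.88  2.07  0.33  0.88  0.54]
[292.41639068 152.45128292] [292.48720144 150.95227519]
```

View pics/i.png

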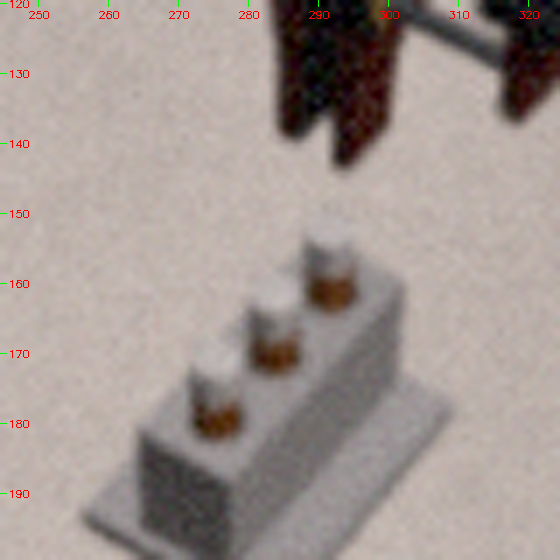

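Call:
servo_tool(series=[{"delta_pos": [0, 0.1, 1.5], "rot": [0, 0, 0], "gripper": -1}, {"delta_pos": [0, 0.1, 3], "rot": [0, 0, 0], "gripper": -1}, {"delta_pos": [0, 0.1, 3.7], "rot": [0, 0, 0], "gripper": -1}, {"delta_pos": [0, 0.1, 4.0], "rot": [0, 0, 0], "gripper": -1}, {"delta_pos": [0, 0.1, 4.2], "rot": [0, 0, 0], "gripper": -1}, {"delta_pos": [0, 0.1, 4.3], "rot": [0, 0, 0], "gripper": -1}])

```text
t: 8.15
tcp_pos: [424.7, 126.3, 174.4]
eef_rot: [3.141, 0.0, 2.822]
ft_force: [-1.0, -0.5, 3.8]
width: 0.4
```

Call:
servo_tool(series=[{"delta_pos": [0, 0, 0.1], "rot": [0, 0, 0], "gripper": -1}, {"delta_pos": [0, 0, 0.2], "rot": [0, 0, 0], "gripper": -1}, {"delta_pos": [0, 0, 0.2], "rot": [0, 0, 0], "gripper": -1}])

```text
t: 8.45
tcp_pos: [426.1, 127.0, 174.2]
eef_rot: [3.139, 0.004, 2.822]
ft_force: [-1.7, -0.2, 13.4]
width: 0.6
```

Call:
servo_tool(series=[{"delta_pos": [0, 0, -2], "rot": [0, 0, 0], "gripper": -1}, {"delta_pos": [0, 0, -5], "rot": [0, 0, 0], "gripper": 0.6}, {"delta_pos": [0, 0, -5], "rot": [0, 0, 0], "gripper": 0.6}, {"delta_pos": [0, 0, -5], "rot": [0, 0, 0], "gripper": 0.6}, {"delta_pos": [0, 0, -5], "rot": [0, 0, 0], "gripper": 0.6}])

```text
t: 8.95
tcp_pos: [424.3, 125.7, 222.0]
eef_rot: [-3.141, -0.0, 2.821]
ft_force: [1.5, -0.3, -1.1]
width: 28.7
```

```bash
python3 -c "
from h import *
s=st(); go(454.8,115.9,200,2.8236);go(454.8,115.9,102,2.8236)"
```

```text
t 8.95 tcp [424.3 125.7 222. ] rot [-3.1410e+00 -1.0000e-04  2.8213e+00] F [ 1.5 -0.3 -1.1] w 28.738062065516495 j [ 0.36  0.32 -0.89  2.07  0.32  0.89  0.54]
delta [-3.2   0.04  2.2 ] rot [-0.03 -0.01 -0.13]
delta [-3.2   0.04 12.  ] rot [-0.03 -0.01 -0.13]
```

Call:
servo_tool(series=[{"delta_pos": [-1.6, 0, 0], "rot": [0, 0, -0.1], "gripper": 0.6}, {"delta_pos": [-3.2, 0.04, 0], "rot": [0, 0, -0.1], "gripper": 0.6}, {"delta_pos": [-3.2, 0.04, 1], "rot": [0, 0, -0.1], "gripper": 0.6}, {"delta_pos": [-3.2, 0.04, 2], "rot": [0, 0, -0.1], "gripper": 0.6}, {"delta_pos": [-3.2, 0.04, 2], "rot": [0, 0, -0.1], "gripper": 0.6}, {"delta_pos": [-3.2, 0.04, 2], "rot": [0, 0, -0.1], "gripper": 0.6}])

```text
t: 9.55
tcp_pos: [454.3, 116.6, 201.8]
eef_rot: [-3.141, -0.002, 2.824]
ft_force: [-0.3, 0.2, -0.0]
width: 70.2
```

```bash
python3 -c "
from h import *
s=st(); go(454.8,115.9,102,2.8236)"
```

```text
t 9.55 tcp [454.3 116.6 201.8] rot [-3.1411e+00 -1.6000e-03  2.8243e+00] F [-0.3  0.2 -0. ] w 70.18095010588706 j [ 0.34  0.4  -0.85  2.03  0.39  0.88  0.53]
delta [-0.08 -0.05  9.98] rot [-0.03 -0.09  0.04]
```

Call:
servo_tool(series=[{"delta_pos": [0, 0, 2.5], "rot": [0, 0, 0], "gripper": 0.6}, {"delta_pos": [0, 0, 5], "rot": [0, 0, 0], "gripper": 0.6}, {"delta_pos": [0, 0, 7.5], "rot": [0, 0, 0], "gripper": 0.6}, {"delta_pos": [0, 0, 9], "rot": [0, 0, 0], "gripper": 0.6}, {"delta_pos": [0, 0, 10], "rot": [0, 0, 0], "gripper": 0.6}, {"delta_pos": [0, 0, 10], "rot": [0, 0, 0], "gripper": 0.6}])

```text
t: 10.15
tcp_pos: [454.7, 116.5, 101.9]
eef_rot: [-3.141, -0.001, 2.824]
ft_force: [0.2, -0.7, -0.8]
width: 70.1
```

Call:
servo_tool(squeeze=35, series=[{"delta_pos": [0, 0, 0], "rot": [0, 0, 0], "gripper": 0.2}, {"delta_pos": [0, 0, 0], "rot": [0, 0, 0], "gripper": -0.1}, {"delta_pos": [0, 0, 0], "rot": [0, 0, 0], "gripper": -0.3}, {"delta_pos": [0, 0, 0], "rot": [0, 0, 0], "gripper": -0.6}, {"delta_pos": [0, 0, 0], "rot": [0, 0, 0], "gripper": -0.6}, {"delta_pos": [0, 0, 0], "rot": [0, 0, 0], "gripper": -0.6}, {"delta_pos": [0, 0, 0], "rot": [0, 0, 0], "gripper": -0.6}])

```text
t: 10.85
tcp_pos: [455.2, 116.2, 102.8]
eef_rot: [-3.141, 0.001, 2.823]
ft_force: [-0.7, -1.1, 5.9]
width: 35.7
```

```bash
python3 -c "
from h import *
s=st(); print(s['ft_torque'])"
```

```text
t 10.85 tcp [455.2 116.2 102.8] rot [-3.1414e+00  6.0000e-04  2.8233e+00] F [-0.7 -1.1  5.9] w 35.690476964531165 j [ 0.22  0.55 -0.71  2.11  0.57  0.68  0.37]
[-0.19043325  0.03623755  0.10422742]
```

Call:
servo_tool(series=[{"delta_pos": [0, 0, -0.5], "rot": [0, 0, 0], "gripper": -0.6}, {"delta_pos": [0, 0, -1.5], "rot": [0, 0, 0], "gripper": -0.6}, {"delta_pos": [0, 0, -3], "rot": [0, 0, 0], "gripper": -0.6}, {"delta_pos": [0, 0, -4.5], "rot": [0, 0, 0], "gripper": -0.6}, {"delta_pos": [0, 0, -6], "rot": [0, 0, 0], "gripper": -0.6}, {"delta_pos": [0, 0, -7], "rot": [0, 0, 0], "gripper": -0.6}, {"delta_pos": [0, 0, -7], "rot": [0, 0, 0], "gripper": -0.6}])

```text
t: 11.55
tcp_pos: [455.9, 116.5, 174.3]
eef_rot: [3.14, 0.003, 2.823]
ft_force: [0.6, 1.1, -7.6]
width: 35.6
```

```bash
python3 -c "
from h import *
s=st(); print(s['ft_torque']); go(567,-130,172,3.13)"
```

```text
t 11.55 tcp [455.9 116.5 174.3] rot [3.1404e+00 2.9000e-03 2.8229e+00] F [ 0.6  1.1 -7.6] w 35.64532424213896 j [ 0.31  0.44 -0.82  2.06  0.44  0.82  0.49]
[ 0.03417321 -0.14619703  0.04788079]
delta [-18.28 -19.92   0.26] rot [  0.04   0.17 -17.6 ]
```

Call:
servo_tool(series=[{"delta_pos": [-1, -1, 0], "rot": [0, 0, -1], "gripper": -0.6}, {"delta_pos": [-3, -3.3, 0], "rot": [0, 0, -3], "gripper": -0.6}, {"delta_pos": [-6, -6.5, 0], "rot": [0, 0, -6], "gripper": -0.6}, {"delta_pos": [-9, -9.8, 0], "rot": [0, 0, -9], "gripper": -0.6}, {"delta_pos": [-12, -13.1, 0], "rot": [0, 0, -12], "gripper": -0.6}, {"delta_pos": [-15, -16.3, 0], "rot": [0, 0, -15], "gripper": -0.6}, {"delta_pos": [-17.3, -18.9, 0], "rot": [0, 0, -17], "gripper": -0.6}, {"delta_pos": [-18.3, -19.9, 0], "rot": [0, 0, -17.6], "gripper": -0.6}])

```text
t: 12.35
tcp_pos: [566.9, -135.2, 171.2]
eef_rot: [-3.14, -0.001, 3.126]
ft_force: [-0.7, 0.3, -7.4]
width: 36.1
```

Call:
servo_tool(series=[{"delta_pos": [0, 0, 0], "rot": [0, 0, 0], "gripper": -0.6}, {"delta_pos": [0, 0, 0.5], "rot": [0, 0, 0], "gripper": -0.6}, {"delta_pos": [0, 0, 1], "rot": [0, 0, 0], "gripper": -0.6}, {"delta_pos": [0, 0, 1], "rot": [0, 0, 0], "gripper": -0.6}])

```text
t: 12.75
tcp_pos: [565.7, -128.6, 161.5]
eef_rot: [3.141, -0.002, 3.132]
ft_force: [-0.5, -0.3, -7.9]
width: 35.8
```

```bash
python3 -c "
from h import *
import pickle
s=st(); print(s['ft_torque']); go(567,-130,160,3.13)
e=take('scene');pickle.dump(e,open('s1.pkl','wb'));t=take('top');pickle.dump(t,open('t1.pkl','wb'))
crop(e,90,200,135,235,7,'k.png')"
```

```text
t 12.75 tcp [ 565.7 -128.6  161.5] rot [ 3.1411e+00 -1.9000e-03  3.1325e+00] F [-0.5 -0.3 -7.9] w 35.83444771777201 j [ 0.71  0.63 -0.8   1.8   0.55  0.94  1.24]
[ 0.08490834 -0.05803682 -0.04861344]
delta [-0.13 -0.14  0.15] rot [ 0.03 -0.11  0.14]
```

View pics/k.png

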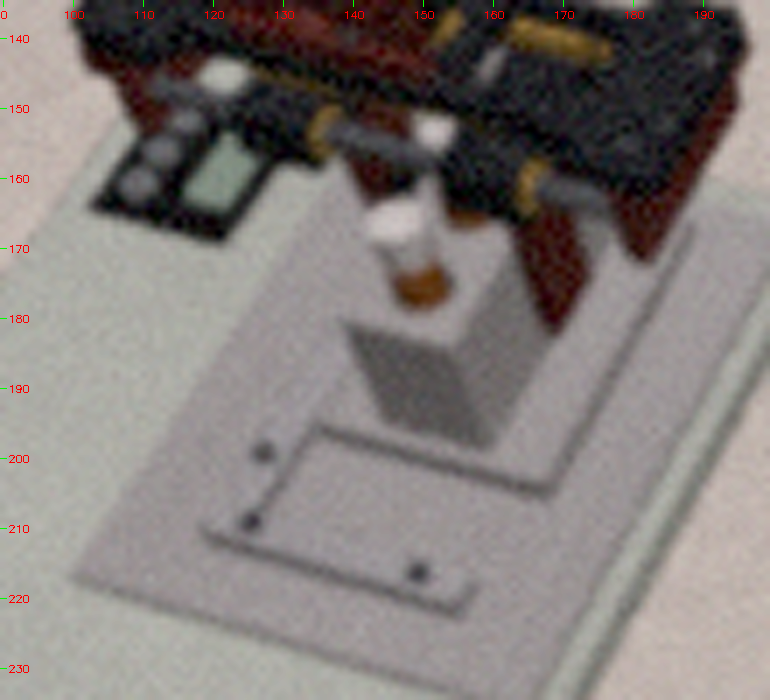

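```bash
python3 -c "
from h import *
import pickle
e=pickle.load(open('s1.pkl','rb'))
K=lambda x,y:(89.5+x/7,134.5+y/7)
print('foot corner +x+y',onz(e,*K(548,497),59), 'left', onz(e,*K(315,427),69))
a=onz(e,*K(205,532),30);b=onz(e,*K(460,614),30);print(a,b,'yaw',-(b-a)[0]/(b-a)[1])
"
```

```text
foot corner +x+y [618.53862093 -93.21000424  59.        ] left [ 621.91792471 -166.94825689   69.        ]
[ 646.46859884 -203.22367262   30.        ] [ 650.14746881 -114.11395802   30.        ] yaw -0.041284723989626695
```

Call:
servo_tool(series=[{"delta_pos": [0, 0, 1], "rot": [0, 0, 0], "gripper": -0.6}, {"delta_pos": [0, 0, 1.8], "rot": [0, 0, 0], "gripper": -0.6}, {"delta_pos": [0, 0, 2.4], "rot": [0, 0, 0], "gripper": -0.6}, {"delta_pos": [0, 0, 2.7], "rot": [0, 0, 0], "gripper": -0.6}, {"delta_pos": [0, 0, 2.7], "rot": [0, 0, 0], "gripper": -0.6}])

```text
t: 13.35
tcp_pos: [566.3, -129.8, 134.8]
eef_rot: [3.141, -0.001, 3.131]
ft_force: [-0.0, 0.2, -6.9]
width: 36.2
```

Call:
servo_tool(series=[{"delta_pos": [0, 0, 0.1], "rot": [0, 0, 0], "gripper": -0.6}, {"delta_pos": [0, 0, 0.2], "rot": [0, 0, 0], "gripper": -0.6}, {"delta_pos": [0, 0, 0.2], "rot": [0, 0, 0], "gripper": -0.6}])

```text
t: 13.65
tcp_pos: [566.6, -130.0, 133.6]
eef_rot: [-3.141, 0.0, 3.13]
ft_force: [-0.6, -1.0, -7.6]
width: 36.0
```

```bash
python3 -c "
from h import *
s=st(); print(s['ft_torque'])"
```

```text
t 13.65 tcp [ 566.6 -130.   133.6] rot [-3.1415e+00  3.0000e-04  3.1304e+00] F [-0.6 -1.  -7.6] w 36.02241615387878 j [ 0.69  0.67 -0.77  1.82  0.58  0.9   1.21]
[ 0.0887972  -0.18107291 -0.04088194]
```

Call:
servo_tool(series=[{"delta_pos": [0, 0, 0.05], "rot": [0, 0, 0], "gripper": -0.6}, {"delta_pos": [0, 0, 0.1], "rot": [0, 0, 0], "gripper": -0.6}, {"delta_pos": [0, 0, 0.15], "rot": [0, 0, 0], "gripper": -0.6}, {"delta_pos": [0, 0, 0.15], "rot": [0, 0, 0], "gripper": -0.6}])

```text
t: 14.05
tcp_pos: [566.7, -129.9, 132.9]
eef_rot: [-3.141, 0.0, 3.13]
ft_force: [-4.8, 0.1, 4.9]
width: 36.0
```

```bash
python3 -c "
from h import *
s=st(); print(s['ft_torque'])"
```

```text
t 14.05 tcp [ 566.7 -129.9  132.9] rot [-3.1409e+00  4.0000e-04  3.1304e+00] F [-4.8  0.1  4.9] w 36.016903843371615 j [ 0.69  0.67 -0.77  1.82  0.58  0.89  1.21]
[0.10176611 0.71110659 0.04163121]
```

Call:
servo_tool(series=[{"delta_pos": [0, 0, -0.05], "rot": [0, 0, 0], "gripper": -0.6}, {"delta_pos": [0, -0.3, -0.05], "rot": [0, 0, 0], "gripper": -0.6}, {"delta_pos": [0, -0.6, -0.05], "rot": [0, 0, 0], "gripper": -0.6}, {"delta_pos": [0, -0.9, -0.05], "rot": [0, 0, 0], "gripper": -0.6}, {"delta_pos": [0, -1.2, -0.05], "rot": [0, 0, 0], "gripper": -0.6}, {"delta_pos": [0, -1.3, -0.05], "rot": [0, 0, 0], "gripper": -0.6}])

```text
t: 14.65
tcp_pos: [567.1, -143.0, 132.9]
eef_rot: [3.141, 0.001, 3.13]
ft_force: [-0.3, 5.0, 4.4]
width: 36.0
```

```bash
python3 -c "
from h import *
s=st(); print(s['ft_torque'])"
```

```text
t 14.65 tcp [ 567.1 -143.   132.9] rot [3.1412e+00 1.5000e-03 3.1304e+00] F [-0.3  5.   4.4] w 36.049780533023046 j [ 0.71  0.67 -0.77  1.81  0.58  0.9   1.23]
[ 0.90889402 -0.19161796 -0.03563132]
```

Call:
servo_tool(series=[{"delta_pos": [0, 0, -0.04], "rot": [0, 0, 0], "gripper": -0.6}, {"delta_pos": [0, -0.1, -0.04], "rot": [0, 0, 0], "gripper": -0.6}, {"delta_pos": [0, -0.2, -0.04], "rot": [0, 0, 0], "gripper": -0.6}, {"delta_pos": [0, -0.2, -0.04], "rot": [0, 0, 0], "gripper": -0.6}])

```text
t: 15.05
tcp_pos: [566.4, -144.9, 132.9]
eef_rot: [-3.142, 0.0, 3.131]
ft_force: [0.5, 4.1, 2.1]
width: 35.7
```

Call:
servo_tool(series=[{"delta_pos": [0, -0.05, 0], "rot": [0, 0, 0], "gripper": -0.6}, {"delta_pos": [0, -0.1, 0], "rot": [0, 0, 0], "gripper": -0.6}, {"delta_pos": [0, -0.1, 0], "rot": [0, 0, 0], "gripper": -0.6}])

```text
t: 15.35
tcp_pos: [566.3, -145.9, 132.9]
eef_rot: [-3.142, -0.0, 3.131]
ft_force: [-0.3, 4.2, 2.1]
width: 35.9
```

Call:
servo_tool(series=[{"delta_pos": [0, -0.05, 0], "rot": [0, 0, 0], "gripper": -0.6}, {"delta_pos": [0, -0.1, 0], "rot": [0, 0, 0], "gripper": -0.6}, {"delta_pos": [0, -0.1, 0], "rot": [0, 0, 0], "gripper": -0.6}])

```text
t: 15.65
tcp_pos: [566.3, -146.4, 132.9]
eef_rot: [3.141, -0.0, 3.131]
ft_force: [-0.9, 5.3, 3.5]
width: 36.0
```

```bash
python3 -c "
from h import *
s=st(); print(s['ft_torque'])"
```

```text
t 15.65 tcp [ 566.3 -146.4  132.9] rot [ 3.1409e+00 -1.0000e-04  3.1308e+00] F [-0.9  5.3  3.5] w 36.043895636012884 j [ 0.72  0.67 -0.77  1.81  0.58  0.9   1.24]
[ 1.11652754 -0.28494148 -0.03022009]
```

Perhaps beginning contact; continue in small steps.

Call:
servo_tool(series=[{"delta_pos": [0, -0.05, 0], "rot": [0, 0, 0], "gripper": -0.6}, {"delta_pos": [0, -0.1, 0], "rot": [0, 0, 0], "gripper": -0.6}, {"delta_pos": [0, -0.1, 0], "rot": [0, 0, 0], "gripper": -0.6}])

```text
t: 15.95
tcp_pos: [566.4, -146.5, 133.0]
eef_rot: [3.14, -0.0, 3.131]
ft_force: [-0.3, 6.9, 3.0]
width: 35.6
```

```bash
python3 -c "
from h import *
s=st(); print(s['ft_torque'])"
```

```text
t 15.95 tcp [ 566.4 -146.5  133. ] rot [ 3.1398 -0.      3.1313] F [-0.3  6.9  3. ] w 35.62676555525602 j [ 0.72  0.67 -0.77  1.81  0.58  0.9   1.24]
[ 1.58277306 -0.19789111 -0.09711193]
```

Call:
servo_tool(series=[{"delta_pos": [0, -0.05, 0], "rot": [0, 0, 0], "gripper": -0.6}, {"delta_pos": [0, -0.1, 0], "rot": [0, 0, 0], "gripper": -0.6}, {"delta_pos": [0, -0.1, 0], "rot": [0, 0, 0], "gripper": -0.6}])

```text
t: 16.25
tcp_pos: [566.4, -146.7, 133.0]
eef_rot: [3.139, -0.0, 3.132]
ft_force: [-1.0, 10.5, 3.7]
width: 35.8
```

```bash
python3 -c "
from h import *
s=st(); print(s['ft_torque'])"
```

```text
t 16.25 tcp [ 566.4 -146.7  133. ] rot [ 3.1387e+00 -1.0000e-04  3.1317e+00] F [-1.  10.5  3.7] w 35.798584551294084 j [ 0.72  0.67 -0.77  1.81  0.58  0.9   1.24]
[ 2.03613806 -0.12675219 -0.20273038]
```

Call:
servo_tool(series=[{"delta_pos": [-0.2, 0.1, 0], "rot": [0, 0, 0], "gripper": -0.6}, {"delta_pos": [-0.5, 0.1, 0], "rot": [0, 0, 0], "gripper": -0.6}, {"delta_pos": [-0.8, 0.1, 0], "rot": [0, 0, 0], "gripper": -0.6}, {"delta_pos": [-1.0, 0.1, 0], "rot": [0, 0, 0], "gripper": -0.6}, {"delta_pos": [-1.1, 0.1, 0], "rot": [0, 0, 0], "gripper": -0.6}, {"delta_pos": [-1.1, 0.1, 0], "rot": [0, 0, 0], "gripper": -0.6}])

```text
t: 16.85
tcp_pos: [575.3, -146.8, 133.0]
eef_rot: [3.141, -0.005, 3.13]
ft_force: [-9.9, 7.3, 12.6]
width: 35.9
```

Call:
servo_tool(series=[{"delta_pos": [-0.1, 0, 0], "rot": [0, 0, 0], "gripper": -0.6}, {"delta_pos": [-0.2, 0, 0], "rot": [0, 0, 0], "gripper": -0.6}, {"delta_pos": [-0.2, 0, 0], "rot": [0, 0, 0], "gripper": -0.6}])

```text
t: 17.15
tcp_pos: [577.2, -146.9, 133.0]
eef_rot: [3.141, -0.005, 3.13]
ft_force: [-10.2, 7.0, 12.9]
width: 36.1
```

```bash
python3 -c "
from h import *
s=st(); print(s['ft_torque'])"
```

```text
t 17.15 tcp [ 577.2 -146.9  133. ] rot [ 3.1408 -0.0051  3.1301] F [-10.2   7.   12.9] w 36.08858380124754 j [ 0.71  0.69 -0.76  1.78  0.58  0.92  1.24]
[ 1.68965512  1.65112755 -0.45996535]
```

Call:
servo_tool(series=[{"delta_pos": [-0.1, 0, 0], "rot": [0, 0, 0], "gripper": -0.6}, {"delta_pos": [-0.2, 0, 0], "rot": [0, 0, 0], "gripper": -0.6}, {"delta_pos": [-0.2, 0, 0], "rot": [0, 0, 0], "gripper": -0.6}])

```text
t: 17.45
tcp_pos: [579.2, -146.9, 133.0]
eef_rot: [3.141, -0.005, 3.13]
ft_force: [-10.5, 7.9, 12.7]
width: 35.5
```

```bash
python3 -c "
from h import *
s=st(); print(s['ft_torque'])"
```

```text
t 17.45 tcp [ 579.2 -146.9  133. ] rot [ 3.1408 -0.0051  3.1301] F [-10.5   7.9  12.7] w 35.46282201381778 j [ 0.7   0.69 -0.76  1.78  0.58  0.92  1.24]
[ 1.57869732  1.62643609 -0.49624292]
```

Call:
servo_tool(series=[{"delta_pos": [0, 0, -0.06], "rot": [0, 0, 0.3], "gripper": -0.6}, {"delta_pos": [0, 0, -0.06], "rot": [0, 0, 0.6], "gripper": -0.6}, {"delta_pos": [0, 0, -0.06], "rot": [0, 0, 0.6], "gripper": -0.6}])

```text
t: 17.75
tcp_pos: [579.7, -147.0, 133.0]
eef_rot: [3.141, -0.004, 3.121]
ft_force: [-5.1, 6.7, 5.4]
width: 36.0
```

```bash
python3 -c "
from h import *
s=st(); print(s['ft_torque'])"
```

```text
t 17.75 tcp [ 579.7 -147.   133. ] rot [ 3.1407 -0.0039  3.1208] F [-5.1  6.7  5.4] w 35.999497179172735 j [ 0.7   0.69 -0.76  1.78  0.58  0.92  1.24]
[1.47440868 0.75145921 0.10108248]
```

Call:
servo_tool(series=[{"delta_pos": [-0.1, 0, 0], "rot": [0, 0, 0], "gripper": -0.6}, {"delta_pos": [-0.2, 0, 0], "rot": [0, 0, 0], "gripper": -0.6}, {"delta_pos": [-0.2, 0, 0], "rot": [0, 0, 0], "gripper": -0.6}])

```text
t: 18.05
tcp_pos: [581.2, -147.0, 133.0]
eef_rot: [3.141, -0.005, 3.121]
ft_force: [-7.6, 7.3, 7.3]
width: 35.8
```

```bash
python3 -c "
from h import *
s=st(); print(s['ft_torque'])"
```

```text
t 18.05 tcp [ 581.2 -147.   133. ] rot [ 3.1409 -0.0051  3.121 ] F [-7.6  7.3  7.3] w 35.811154062853824 j [ 0.7   0.69 -0.76  1.77  0.58  0.92  1.24]
[1.51672437 1.2102702  0.14826475]
```

Call:
servo_tool(series=[{"delta_pos": [-0.1, 0, -0.02], "rot": [0, 0, 0], "gripper": -0.6}, {"delta_pos": [-0.2, 0, -0.02], "rot": [0, 0, 0], "gripper": -0.6}, {"delta_pos": [-0.2, 0, -0.02], "rot": [0, 0, 0], "gripper": -0.6}])

```text
t: 18.35
tcp_pos: [583.3, -147.1, 133.1]
eef_rot: [3.141, -0.005, 3.121]
ft_force: [-6.6, 7.0, 5.1]
width: 36.1
```

```bash
python3 -c "
from h import *
s=st(); print(s['ft_torque'])"
```

```text
t 18.35 tcp [ 583.3 -147.1  133.1] rot [ 3.1408 -0.005   3.121 ] F [-6.6  7.   5.1] w 36.13638138186177 j [ 0.7   0.69 -0.76  1.77  0.58  0.93  1.24]
[1.51984927 1.1108306  0.20043777]
```

Call:
servo_tool(series=[{"delta_pos": [-0.1, 0, -0.02], "rot": [0, 0, 0], "gripper": -0.6}, {"delta_pos": [-0.2, 0, -0.02], "rot": [0, 0, 0], "gripper": -0.6}, {"delta_pos": [-0.2, 0, -0.02], "rot": [0, 0, 0], "gripper": -0.6}])

```text
t: 18.65
tcp_pos: [585.3, -147.1, 133.1]
eef_rot: [3.141, -0.005, 3.121]
ft_force: [-6.1, 6.6, 3.6]
width: 36.0
```

```bash
python3 -c "
from h import *
s=st(); print(s['ft_torque'])"
```

```text
t 18.65 tcp [ 585.3 -147.1  133.1] rot [ 3.1406 -0.005   3.1211] F [-6.1  6.6  3.6] w 35.96233910510134 j [ 0.7   0.7  -0.76  1.76  0.58  0.93  1.24]
[1.51541981 0.96022098 0.13490672]
```

Call:
servo_tool(series=[{"delta_pos": [-0.1, 0, 0], "rot": [0, 0, 0], "gripper": -0.6}, {"delta_pos": [-0.2, 0, 0], "rot": [0, 0, 0], "gripper": -0.6}, {"delta_pos": [-0.2, 0, 0], "rot": [0, 0, 0], "gripper": -0.6}])

```text
t: 18.95
tcp_pos: [586.3, -147.2, 133.1]
eef_rot: [3.141, -0.007, 3.121]
ft_force: [-12.0, 6.7, 9.0]
width: 36.0
```

Call:
servo_tool(series=[{"delta_pos": [-0.1, 0, 0], "rot": [0, 0, 0], "gripper": -0.6}, {"delta_pos": [-0.2, 0, 0], "rot": [0, 0, 0], "gripper": -0.6}, {"delta_pos": [-0.2, 0, 0], "rot": [0, 0, 0], "gripper": -0.6}])

```text
t: 19.25
tcp_pos: [586.8, -147.2, 133.3]
eef_rot: [-3.142, -0.011, 3.121]
ft_force: [-20.7, 7.0, 16.6]
width: 35.8
```

```bash
python3 -c "
from h import *
s=st(); print(s['ft_torque'])"
```

```text
t 19.25 tcp [ 586.8 -147.2  133.3] rot [-3.1415 -0.011   3.1208] F [-20.7   7.   16.6] w 35.83617346942481 j [ 0.69  0.7  -0.76  1.75  0.58  0.94  1.24]
[1.79640144 3.44524425 0.10235036]
```

Call:
servo_tool(squeeze=50, series=[{"delta_pos": [0, 0, 0], "rot": [0, 0, 0], "gripper": -0.6}, {"delta_pos": [0, -0.1, 0], "rot": [0, -0.3, 0], "gripper": -0.6}, {"delta_pos": [0, -0.2, 0], "rot": [0, -0.5, 0], "gripper": -0.6}, {"delta_pos": [0, -0.25, 0], "rot": [0, -0.5, 0], "gripper": -0.6}, {"delta_pos": [0, -0.25, 0], "rot": [0, -0.5, 0], "gripper": -0.6}])

```text
t: 19.75
tcp_pos: [586.1, -147.4, 133.0]
eef_rot: [3.139, -0.004, 3.122]
ft_force: [-19.1, 13.6, 16.0]
width: 35.8
```

```bash
python3 -c "
from h import *
s=st(); print(s['ft_torque'])"
```

```text
t 19.75 tcp [ 586.1 -147.4  133. ] rot [ 3.1391 -0.0036  3.1223] F [-19.1  13.6  16. ] w 35.84337997026414 j [ 0.7   0.7  -0.76  1.76  0.58  0.93  1.24]
[ 2.52195672  3.96855494 -0.01406584]
```

Call:
servo_tool(series=[{"delta_pos": [-0.1, -0.1, 0], "rot": [0, -0.1, 0], "gripper": -0.6}, {"delta_pos": [-0.2, -0.2, 0], "rot": [0, -0.3, 0], "gripper": -0.6}, {"delta_pos": [-0.2, -0.2, -0.03], "rot": [0, -0.3, 0], "gripper": -0.6}, {"delta_pos": [-0.2, -0.2, -0.03], "rot": [0, -0.3, 0], "gripper": -0.6}])

```text
t: 20.15
tcp_pos: [586.2, -147.6, 133.0]
eef_rot: [3.137, -0.003, 3.123]
ft_force: [-27.8, 18.5, 22.1]
width: 35.4
```

```bash
python3 -c "
from h import *
s=st(); print(s['ft_torque'],s['joint_vel'])
e=take('scene'); t=take('top')
crop(e,90,200,130,230,7,'z1.png');crop(t,355,455,140,250,5,'z2.png'); cv2.imwrite('pics/z.png',cv2.resize(cv2.imread('pics/z1.png'),None,fx=1,fy=.85))
import os; a=cv2.imread('pics/z1.png'); b=cv2.imread('pics/z2.png')
a=cv2.resize(a,(500,454)); b=cv2.resize(b,(300,330)); 
c=cv2.resize(np.clip(e['pixels'][190:310,200:420,::-1].astype(float)*1.6,0,255).astype(np.uint8),(300,164))
m=np.zeros((500,800,3),np.uint8); m[:454,:500]=a; m[:330,500:]=b; m[332:496,500:]=c; cv2.imwrite('pics/z.png',m)"
```

```text
t 20.15 tcp [ 586.2 -147.6  133. ] rot [ 3.1374e+00 -3.1000e-03  3.1233e+00] F [-27.8  18.5  22.1] w 35.39678524096383 j [ 0.7   0.7  -0.76  1.76  0.58  0.93  1.24]
[ 3.47691447  5.75168882 -0.20371573] [-0.00058419 -0.0005168  -0.00092736 -0.00034755 -0.00065759  0.00060851
 -0.00038062]
```

View pics/z.png

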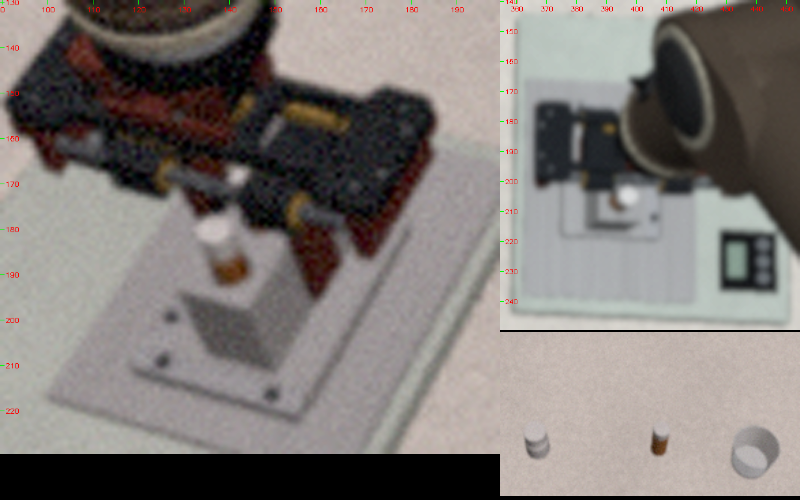

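Call:
servo_tool(series=[{"delta_pos": [0, 0, 0], "rot": [0, 0, 0], "gripper": -0.6}, {"delta_pos": [0, 0, 0], "rot": [0, 0, 0], "gripper": -0.6}, {"delta_pos": [0, 0, 0], "rot": [0, 0, 0], "gripper": -0.6}, {"delta_pos": [0, 0, 0], "rot": [0, 0, 0], "gripper": -0.6}])

```text
t: 20.65
tcp_pos: [586.1, -147.6, 133.0]
eef_rot: [3.137, -0.003, 3.123]
ft_force: [-28.0, 18.5, 22.0]
width: 35.8
```

```bash
python3 -c "
from h import *
s=st(); print(s['ft_torque']); print(r.close_job())"
```

```text
t 20.65 tcp [ 586.1 -147.6  133. ] rot [ 3.1375e+00 -3.1000e-03  3.1233e+00] F [-28.   18.5  22. ] w 35.76669307288756 j [ 0.7   0.7  -0.76  1.76  0.58  0.93  1.24]
[ 3.43133348  5.77453583 -0.18192672]
the job is handed in; nothing more can be done
None
```

I put the slim vial fully into the empty bore, carried the block to the stand and pressed it into the corner. The job was handed in at 20.7 s with the block still held there.

**Vial:** I pressed its cap from above at 13 N. The cap stopped at about 94 mm, which is the height for a vial that is home.

**Docking:** The last reading was steady at -28 N along x, +18.5 N along y and 22 N up. Part of the x and y force may be friction on the deck rather than push on the fences. The tool was within about 0.3° of level. The last picture showed the foot flush against the far fence.

**Bystanders:** The last picture showed the wide vial, jar and cup standing where they were. I did not check the card holder again, but the arm never went near it.

**Readings that disagreed:**
- **Far fence:** contact came about 4 mm further in x than the camera estimate. The likely cause is a fence position or grip offset error.
- **Deck:** it gave more friction than "slippery" suggests, about 0.4 times the load.
- **Vials in the block:** in the final picture only the front vial is clearly visible, with the others partly behind the gripper. I saw no sign of them shifting.

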